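Clear the turnbuckle holder, load the next heat sink and draw the jaws home

ROBOT

A 6-joint arm with a two-finger parallel gripper is mounted at the origin on the work surface. World frame = base frame: x ahead of the robot, y to its left, z up, the work surface at z = 0. Lengths are in m, angles in rad, forces in N, time in s.
With the tool pointing down it reaches from about 0.3 to 0.75 m from the base axis. Payload 8.5 kg.
Tool frame: the origin (TCP) lies midway between the tips of the shut fingers; the grasp point (between the pads) lies 19 mm behind it (env.grasp_offset is the distance from the TCP to the grasp point, in m); z points along the fingers, y is the line along which they close (so a half turn about z gives the same grasp; the last joint's range is limited). The gripper opens to 88 mm and grips with 3 to 60 N. Pads are 18 mm wide; open, the fingers measure 123 mm over their backs; the gripper's body (75 mm by 187 mm) begins 45 mm behind the grasp point.
Start: joints at [-1.366, 0.381, 1.297, -0, 1.464, -0.215], TCP at [0.224, -0.502, 0.239] pointing down, gripper open.
Joint ranges: [-3.11, 3.11], [-0.89, 2.33], [0.22, 2.48], [-1.42, 4.56], [0.17, 2.85], [-2.88, 2.88]. Speed limits (rad/s): [2.39, 2.39, 3.14, 3.14, 3.14, 3.14].

INTERFACE

Orientations are given as a unit quaternion [w, x, y, z].
In Python, from rig import env gives the robot as it stands. The module is installed in compiled form; this text tells all that it offers.
- The arm moves only by the tool carry_out, never from a script. Its argument "steps" is a list of rows, each a list of 7 numbers: the shift along the tool's x, y, z in m, then the turn, a rotation vector about the tool's x, y, z in rad, then the closure, from -1 (fully open) to 1 (shut). In form: [[dx, dy, dz, wx, wy, wz, jaw], ...]. A call has exactly 10 rows; each row is the pose to reach, as a shift and turn from the pose commanded when the call began, along the tool's axes at that moment; what a row does not reach only later rows make up. A row lasts 1/10 s, in which the tool goes at most 50 mm and 8.59 degrees, less where a joint would pass 70% of its speed; a pose out of reach is approached as far as the arm can. A call with a gripper value outside its range is refused whole. The fingers move at their own pace and stop on an object; "squeeze" is the grip in N (left out, the last holds). Time passes only in rows, so rows that repeat a pose let the fingers close, or fill a call up. It gives the time, the measured TCP pose, the force, the opening and the grip force at its end, in the units of the state.
- env.observe(): the state, without advancing time (a new reading comes with each control period).
- env.capture(name): name is "scene" or "top" or "wrist"; returns a dict with "frame" (480x640x3 uint8, red, green, blue), "camera_matrix" (3x3 intrinsics, pixels), "extrinsics" (4x4, takes a point from world to camera coordinates). Camera axes: x right, y up, looking along -z (the intrinsics and any distortion apply to the point x, -y, -z); pixel columns grow to the right and rows downward; lengths in m; the calibration is good to about 2 mm. A picture is of the moment at which its call begins. There is no depth.
- env.hand_in(): hands the job in; it is judged then, once.
The state is a dict: "clock": time; "q": joint angles; "dq": joint speeds; "joint_efforts": joint torques, N m; "eef_pos": TCP position; "ee_rot": TCP orientation; "contact_force": force on the tool from outside, world axes, zero at the start; "wrist_torque": the same for the moment, N m; "opening": finger opening in m; "grip_force": force on a finger pad.
Only numpy, scipy, OpenCV 4.12 (cv2) and the standard library are available. Lean on these libraries where they do the work, as an engineer would, in place of code of your own. Each camera call takes 0.05 s, during which the arm holds its last target. There are 200 camera calls.

TASK

Push the finished bracket off the far edge of the holder's bed so that it drops down the chute into the tray (push it, do not lift it out). Then set the heat sink, not dropping it, upright on the bed between the jaws with its ends facing the two jaw pads, and turn the turnbuckle sleeve by its spokes, tops moving away from the robot towards the bed, until the sleeve reaches its stop and both jaws hold the heat sink. Leave the black case, the tin and the solder spool where they stand.

Things in the scene. Friction and masses are not known exactly. Their poses are not given: they have to be found in the camera images.
- holder: Clamping holder, a grey and dark steel fixture bolted down. Origin on the bench under the sleeve's middle; x from sleeve to bed, chute and tray (roughly away from the robot), y along the screw, z up. Opposite-handed threaded rods run from the sleeve to two aluminium carriages carrying the jaws. Grey base plate 12 mm thick; bearing posts under the sleeve at y = +-22 mm
- hub (a point): Centre of the turnbuckle sleeve, 80 mm above the bench, holder's axes. The sleeve is a steel cylinder 60 mm long along y with four steel spokes, 10 mm thick, at right angles in the plane y = 0, their round ends 60 mm from the axis (collar radius 19 mm, 22 mm wide). Above the axis nothing else stands within 40 mm of the spokes' plane
- sleeve (a joint): Turn of the sleeve, rad: 0 jaws fully open, 3.4 its stop. Grows as the spokes' tops move along holder +x (towards the bed). A spoke leans this far from vertical towards +x; the others 90, 180, 270 degrees on. Both jaws draw in 4.5 mm per rad. Stays where left; takes 0.12 N m (0.17 once the pads press), 3 to 4 N at a spoke's end
- bed (a point): Centre of the bed's top, 85 mm above the bench, 120 mm from the hub along holder x, holder's axes. Dark steel plate 60 mm (x) by 116 mm (y); its far edge (x = +30 mm) is the ledge over the chute. Jaws (50 mm long in x, tops 37 mm above the bed) stand over its y ends; bars 3 to 15 mm above bed level run from them back to the sleeve's sides, over 50 mm from the line y = 0
- tray (a point): Centre of the dark steel catch tray's floor, 4 mm above the bench, 143 mm beyond the bed centre along holder x, holder's axes. A 50 degree chute 116 mm wide leads from just under the bed's far edge to the tray, whose walls are 45 mm high and which ends 65 mm beyond this point; chute side walls are 82 mm high
- pad_left: Black rubber pad of the jaw on the holder's +y side, 46 x 8 x 30 mm, origin at its centre, 20 mm above the bed. Sprung: gives up to 6 mm at 1.5 N/mm. The free gap between the pads' faces is 104.6 mm with the sleeve at 0 and 74 mm at its stop, so each pad is pressed in 3 mm by the heat sink
- pad_right: The same pad on the holder's -y side
- heatsink_c (a point): Centre (18 mm up) of the loose finned aluminium heat sink, 50 mm (x, grasp across this) by 80 mm (y, along the fins; its ends at y = +-40 mm go to the pads) by 36 mm tall, fins up, about 0.2 kg. Lies on the bench to the left or right of the holder
- heatsink: The same heat sink, origin at the centre of its underside
- bracket_c (a point): Middle (12 mm above its underside) of the finished steel angle bracket that starts on the bed: foot 40 mm (x) by 66 mm (y), 4 mm thick, and an upright flange 32 mm tall over its whole width along the edge at x = -20 mm, facing the sleeve; about 0.12 kg
- bracket: The same bracket, origin at the centre of its underside
- case: Bystander: plain black plastic instrument case, 66 x 95 x 34 mm, on the bench on the other side of the holder from the heat sink, origin under its centre
- tin: Bystander: open aluminium tin, 68 mm across, 24 mm tall, origin under its centre
- spool: Bystander: metal solder spool standing on end, 64 mm across, 46 mm tall, origin under its centre
Mind the look-alikes: they are no part of the job. What is shaped like the heatsink but red is not meant.

How it is judged:
On the way, in this order (a step that is already met when the one before it is completed fails the run):
1. the bracket has dropped into the chute and tray (x of bracket_c in the frame of tray between -0.11 and 0.065 m and y of bracket_c in the frame of tray between -0.06 and 0.06 m and z of bracket_c in the frame of tray below 0.055 m), for 0.1 s.
2. the heat sink stands released on the bed between the jaws (x of heatsink_c in the frame of bed between -0.018 and 0.018 m and y of heatsink_c in the frame of bed between -0.02 and 0.02 m and z of heatsink_c in the frame of bed between 0.012 and 0.024 m and angle between heatsink_c's own z axis and vertical below 0.1 rad and contact force between heatsink and the fingers below 0.1 N), for 0.2 s.
At the end, for the whole second after the job is handed in: Bracket in the chute or tray (middle under 55 mm above the tray floor); heat sink upright on the bed, within 18 mm (x) and 20 mm (y) of its centre and 0.1 rad of square; sleeve within 0.25 rad of its stop; both pads press the heat sink with over 1 N; both parts at rest (all of step 1 and x of heatsink_c in the frame of bed between -0.018 and 0.018 m and y of heatsink_c in the frame of bed between -0.02 and 0.02 m and z of heatsink_c in the frame of bed between 0.012 and 0.024 m and angle between heatsink_c's own z axis and vertical below 0.1 rad and angle between the y axis of heatsink_c and the y axis of bed, either way round below 0.1 rad and value of joint sleeve above 3.15 rad and contact force between each of pad_left, pad_right and heatsink above 1 N and linear speed of each of heatsink, bracket below 0.02 m/s); the robot touches nothing.
It fails at once if the bracket is lifted (its middle more than 75 mm above the bed) instead of pushed (height (world z) of bracket_c above 0.16 m).
It fails at once if the heat sink is dropped (falls freely at more than 0.6 m/s, about 20 mm) (contact force between heatsink and the fingers below 0.1 N and linear speed of heatsink above 0.6 m/s).
It fails at once if the black case, the tin or the spool is moved by more than 40 mm (distance of any of case, tin, spool from where it was at the start of the episode above 0.04 m).
It also fails if it takes over 72 s, if anything falls off the work surface, if the arm or the gripper's body presses on something with over 40 N, if the wrist force passes 120 N, or if a joint passes its speed limit or range.

## Working session

There is one attempt and no reset: what is moved stays moved. The work goes in short steps, Python scripts to look and compute and a tool call to move; the robot and the scene stay as the last step left them, time stands still between calls to the robot, and variables do not carry over. Pictures are saved under pics/ and viewed, at most 10 in all, crops included, and the job is handed in when it is done.

Besides the shell and the picture viewer there is one more tool, called after ">>>" by a JSON object that holds its "method" and its "body". carry_out: Moves the arm, as the interface text tells. Its arguments: {"type":"object","properties":{"steps":{"type":"array","items":{"type":"array","items":{"type":"number"}}},"squeeze":{"type":"number"}},"required":["steps"]}

```bash
mkdir -p pics
cat > h.py <<'E'
import numpy as np,cv2
from rig import env
def cap(n,f=None):
    c=env.capture(n)
    if f: cv2.imwrite('pics/'+f,c['frame'][:,:,::-1])
    return c
def ray(c,u,v):
    K=np.array(c['camera_matrix']);E=np.array(c['extrinsics'])
    d=np.linalg.inv(K)@[u,v,1]; d=np.array([d[0],-d[1],-d[2]])
    R=E[:3,:3];o=-R.T@E[:3,3]; return o,R.T@d
def pt(c,u,v,z):
    o,d=ray(c,u,v); return o+d*(z-o[2])/d[2]
def px(c,p):
    K=np.array(c['camera_matrix']);E=np.array(c['extrinsics'])
    q=E[:3,:3]@p+E[:3,3]; q=K@[q[0],-q[1],-q[2]]; return q[:2]/q[2]
E
python3 - <<'E'
from h import *
import pickle
d={n:cap(n,n+'1.png') for n in('scene','top')}
pickle.dump(d,open('c1.pkl','wb'))
for n in d:
    o,_=ray(d[n],320,240);print(n,o,np.array(d[n]['camera_matrix']).round(1).tolist())
s=env.observe();print(s['clock'],s['eef_pos'],s['ee_rot'],s['contact_force'],s['opening'],env.grasp_offset)
E
```

```text
scene [ 1.19667832 -0.59701834  1.0336348 ] [[473.9, 0.0, 315.7], [0.0, 473.9, 237.6], [0.0, 0.0, 1.0]]
top [ 0.49659655 -0.05172137  1.26350789] [[525.9, 0.0, 316.8], [0.0, 525.9, 237.8], [0.0, 0.0, 1.0]]
0.1 [ 0.2241009  -0.50200658  0.23821155] [-6.41312612e-04  9.78051244e-01  2.08363510e-01 -1.43002801e-05] [-0.92011366  0.6705135  -0.58916852] 0.0879355709664649 0.0187
```

View pics/top1.png

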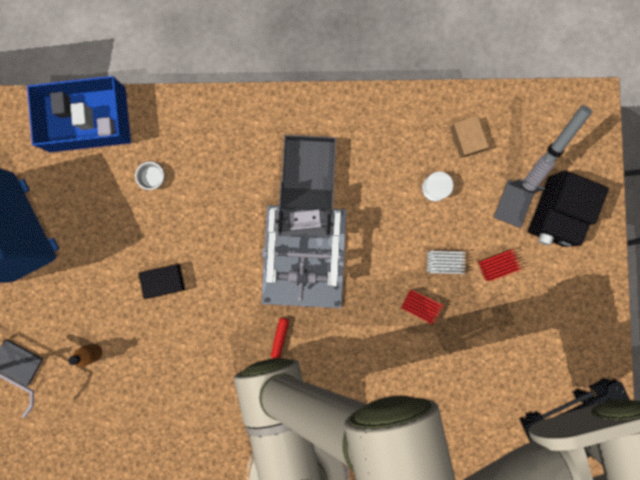

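View pics/scene1.png

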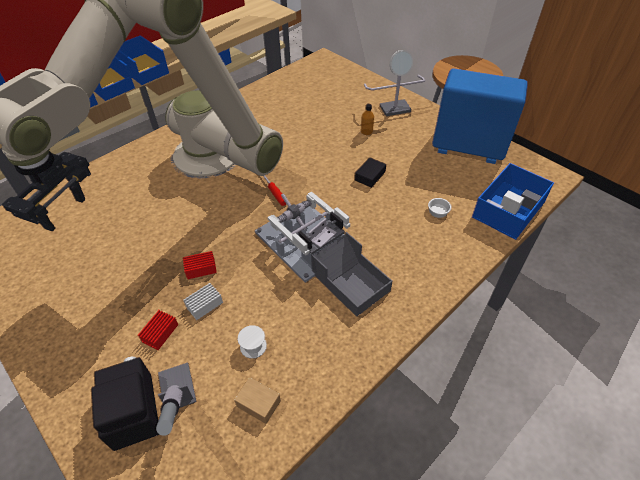

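The top view shows the holder at about (305,255), with the bracket at (304,219) on the bed and the tray at (308,165). Heat sink candidates are silver (447,262), red (422,306) and red (499,265). I choose the silver one and will check it in a crop. The case is at (161,281), the tin at (150,176) and the spool at (438,186).

Run:
```python
from h import *
import pickle
d=pickle.load(open('c1.pkl','rb'));t=d['top'];f=t['frame']
c=f[125:320,250:480];cv2.imwrite('pics/crop1.png',cv2.resize(c,None,fx=3,fy=3,interpolation=cv2.INTER_CUBIC)[:,:,::-1])
hsv=cv2.cvtColor(f,cv2.COLOR_RGB2HSV)
m=(hsv[:,:,1]<70).astype(np.uint8)
def comp(x0,y0,x1,y1):
    q=np.zeros_like(m);q[y0:y1,x0:x1]=m[y0:y1,x0:x1]
    q=cv2.morphologyEx(q,cv2.MORPH_CLOSE,np.ones((3,3)))
    cs,_=cv2.findContours(q,cv2.RETR_EXTERNAL,cv2.CHAIN_APPROX_NONE)
    k=max(cs,key=cv2.contourArea);return k
for n,b,z in(('sink',(415,235,475,285),.03),('holder',(240,120,365,318),.012)):
    k=comp(*b);r=cv2.minAreaRect(k);print(n,r)
    for p in cv2.boxPoints(r):print(p.round(1),pt(t,*p,z).round(4))
    print('c',pt(t,*r[0],z))
print([px(t,np.array(p)).round(1).tolist() for p in([.3,0,0],[.5,0,0],[.7,0,0],[.5,.2,0])])
```

```text
sink ((446.0, 261.5), (23.0, 38.0), 90.0)
[427. 250.] [ 0.5307 -0.312   0.03  ]
[465. 250.] [ 0.5295 -0.4012  0.03  ]
[465. 273.] [ 0.4757 -0.3997  0.03  ]
[427. 273.] [ 0.4769 -0.3107  0.03  ]
c [ 0.50315953 -0.35591399  0.03      ]
holder ((304.5536193847656, 220.82061767578125), (82.46031188964844, 170.59658813476562), 2.602562189102173)
[259.5 304.2] [0.4082 0.0838 0.012 ]
[267.2 133.7] [0.8163 0.0622 0.012 ]
[349.6 137.5] [ 0.8046 -0.1361  0.012 ]
[341.9 307.9] [ 0.3968 -0.111   0.012 ]
c [ 0.60468235 -0.0251676   0.012     ]
[[295.6, 349.0], [294.7, 264.9], [293.8, 182.1], [211.3, 266.0]]
```

View pics/crop1.png

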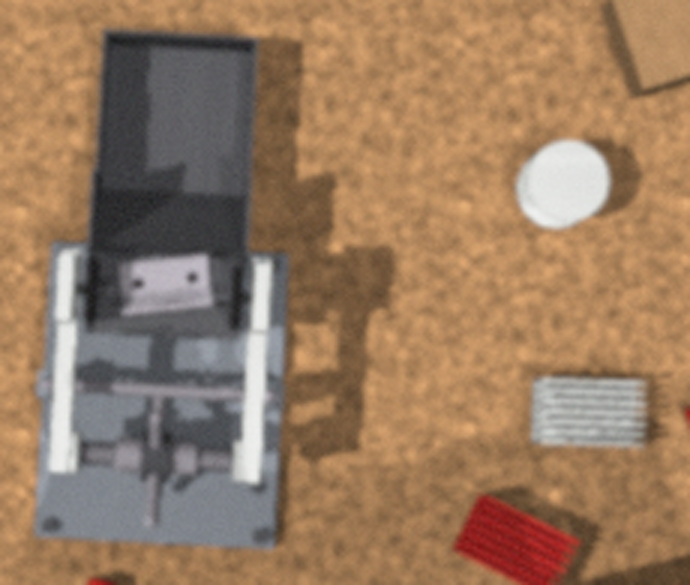

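The crop confirms the choice: a silver finned block at crop (590,410), clearly distinct from the red one at (515,540). The bracket at (167,285) has its flange on the near side. The plate edges and tray lean slightly right, so I'll fit the holder frame next.

Run:
```python
from h import *
import pickle
t=pickle.load(open('c1.pkl','rb'))['top']
def P(u,v,z): return pt(t,250+(u-1)/3,125+(v-1)/3,z)
L={'bLT':(52,243,.012),'bLB':(38,535,.012),'bRT':(288,255,.012),'bRB':(276,546,.012),'tL':(106,33,.049),'tR':(255,42,.049),
'hub':(157,456,.09),'rodL':(82,453,.08),'rodR':(228,459,.08),'barL':(63,470,.1),'barR':(248,482,.1),'brk':(167,283,.09),'brFL':(124,313,.117),'brFR':(212,303,.117),'padL':(93,290,.12),'padR':(239,298,.12),'spk':(150,523,.08),'sink':(590,411,.036)}
W={k:P(*v) for k,v in L.items()}
for k in W:print(k,W[k].round(4))
for a,b in(('bLT','bRT'),('bLB','bRB'),('tL','tR'),('rodL','rodR'),('barL','barR'),('padL','padR'),('brFL','brFR')):
    d=W[a]-W[b];print(a,np.degrees(np.arctan2(-d[0],d[1])).round(2),(W[a]+W[b])[:2]/2,np.linalg.norm(d))
for a,b in(('bLT','bLB'),('bRT','bRB')):
    d=W[a]-W[b];print(a,np.degrees(np.arctan2(d[1],d[0])).round(2))
```

```text
bLT [0.6422 0.0642 0.012 ]
bLB [0.4108 0.0771 0.012 ]
bRT [ 0.6301 -0.1237  0.012 ]
bRB [ 0.3997 -0.1106  0.012 ]
tL [0.8017 0.0174 0.049 ]
tR [ 0.7931 -0.0986  0.049 ]
hub [ 0.4733 -0.0197  0.09  ]
rodL [0.4761 0.0367 0.08  ]
rodR [ 0.4702 -0.0725  0.08  ]
barL [0.4642 0.0493 0.1   ]
barR [ 0.4536 -0.0866  0.1   ]
brk [ 0.602  -0.0286  0.09  ]
brFL [0.5781 0.0024 0.117 ]
brFR [ 0.5845 -0.0618  0.117 ]
padL [0.5949 0.0246 0.12  ]
padR [ 0.5877 -0.0814  0.12  ]
spk [ 0.4233 -0.0136  0.08  ]
sink [ 0.5027 -0.3552  0.036 ]
bLT -3.67 [ 0.63617102 -0.02978428] 0.188309999423556
bLB -3.39 [ 0.40528596 -0.01674382] 0.18798849183817984
tL -4.24 [ 0.79741713 -0.04061227] 0.1162797547381729
rodL -3.1 [ 0.4731512  -0.01788538] 0.10934264302574655
barL -4.45 [ 0.45887876 -0.01864845] 0.13629185975963667
padL -3.89 [ 0.59130401 -0.02837977] 0.1063029106577003
brFL 5.75 [ 0.58130451 -0.02966461] 0.06451688625656506
bLT -3.19
bRT -3.27
```

>>> {"method": "carry_out", "body": {"steps": [[0.494,-0.302,0,0,0,0.483,0.3],[0.494,-0.302,0,0,0,0.483,0.3],[0.494,-0.302,0,0,0,0.483,0.3],[0.494,-0.302,0,0,0,0.483,0.3],[0.494,-0.302,0,0,0,0.483,0.3],[0.494,-0.302,0,0,0,0.483,0.3],[0.494,-0.302,0,0,0,0.483,0.3],[0.494,-0.302,0,0,0,0.483,0.3],[0.494,-0.302,0,0,0,0.483,0.3],[0.494,-0.302,0,0,0,0.483,0.3]]}}

```text
clock: 1.1
eef_pos: [0.5049, -0.093, 0.2386]
ee_rot: [-0.0, 1.0, -0.032, -0.0]
contact_force: [0.8, -1.3, 0.2]
opening: 0.031
grip_force: 0.0
```

>>> {"method": "carry_out", "body": {"steps": [[0,0,0,0,0,0,0.3],[0,0,0,0,0,0,0.3],[0,0,0,0,0,0,0.3],[0,0,0,0,0,0,0.3],[0,0,0,0,0,0,0.3],[0,0,0,0,0,0,0.3],[0,0,0,0,0,0,0.3],[0,0,0,0,0,0,0.3],[0,0,0,0,0,0,0.3],[0,0,0,0,0,0,0.3]]}}

```text
clock: 2.1
eef_pos: [0.5042, -0.095, 0.2388]
ee_rot: [0.0, 1.0, -0.032, 0.0]
contact_force: [0.3, 0.4, 0.7]
opening: 0.0304
grip_force: 0.0
```

>>> {"method": "carry_out", "body": {"steps": [[0.0435,-0.073,0,0,0,0,0.3],[0.0435,-0.073,0,0,0,0,0.3],[0.0435,-0.073,0,0,0,0,0.3],[0.0435,-0.073,0,0,0,0,0.3],[0.0435,-0.073,0.04,0,0,0,0.3],[0.0435,-0.073,0.04,0,0,0,0.3],[0.0435,-0.073,0.04,0,0,0,0.3],[0.0435,-0.073,0.04,0,0,0,0.3],[0.0435,-0.073,0.04,0,0,0,0.3],[0.0435,-0.073,0.04,0,0,0,0.3]]}}

```text
clock: 3.1
eef_pos: [0.5525, -0.0251, 0.1997]
ee_rot: [0.0, 0.999, -0.032, 0.001]
contact_force: [-0.4, 0.2, 0.5]
opening: 0.0308
grip_force: 0.0
```

```bash
cat >> h.py <<'E'
import sys
from scipy.spatial.transform import Rotation as Rn
HUB=np.array([.472,-.020,.08]);YAW=np.radians(-3.6)
def hw(x,y,z):
    c,s=np.cos(YAW),np.sin(YAW);return np.array([HUB[0]+c*x-s*y,HUB[1]+s*x+c*y,z])
def wh(p):
    c,s=np.cos(YAW),np.sin(YAW);d=np.array(p)-HUB;return np.array([c*d[0]+s*d[1],-s*d[0]+c*d[1],p[2]])
def togo(p,yaw=None):
    s=env.observe();q=s['ee_rot'];R=Rn.from_quat([q[1],q[2],q[3],q[0]]).as_matrix()
    d=R.T@(np.array(p)-s['eef_pos']);y0=np.degrees(np.arctan2(R[1,0],R[0,0]))
    return d.round(4),None if yaw is None else round(-np.radians(yaw-y0),3)
E
python3 - <<'E'
from h import *
import pickle
c=cap('wrist','w1.png');pickle.dump(c,open('w1.pkl','wb'))
s=env.observe();print(s['eef_pos'],wh(s['eef_pos']),ray(c,320,240))
for n,p in(('hub',hw(0,0,.08)),('bed',hw(.12,0,.085)),('far',hw(.15,0,.085))):print(n,px(c,p))
E
```

```text
[ 0.55239734 -0.02502338  0.19946961] [8.05541163e-02 3.47185732e-05 1.99469606e-01] (array([ 0.62964008, -0.02887435,  0.34692951]), array([-0.29464514,  0.01182673, -0.9555796 ]))
hub [318.80810635 327.83440302]
bed [319.0018535  182.26508741]
far [319.05295473 138.39278915]
```

View pics/w1.png

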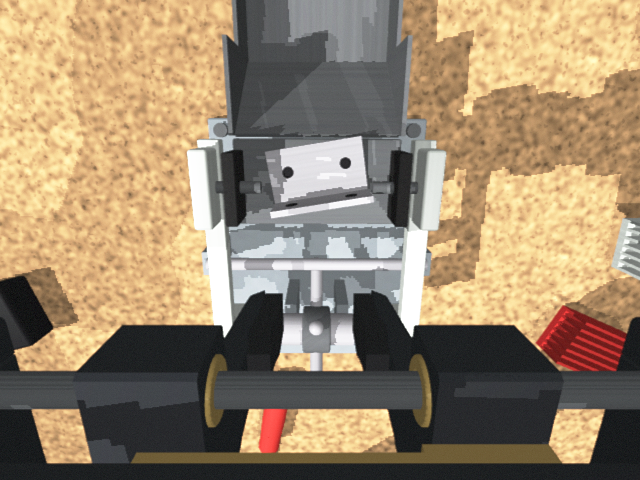

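The picture matches the prediction: hub at (316,328), pads symmetric about column 318, a vertical spoke pointing at the camera (sleeve about 0), and the bracket yawed on the bed at (320,180). Next I'll go down behind the flange and push.

>>> {"method": "carry_out", "body": {"steps": [[0,0,0.05,0,0,0,0.3],[0,0,0.09,0,0,0,0.3],[0,0,0.105,0,0,0,0.3],[0,0,0.105,0,0,0,0.3],[0.01,0,0.105,0,0,0,0.3],[0.02,0,0.105,0,0,0,0.3],[0.03,0,0.105,0,0,0,0.3],[0.037,0,0.105,0,0,0,0.3],[0.044,0,0.105,0,0,0,0.3],[0.05,0,0.105,0,0,0,0.3]]}}

```text
clock: 4.15
eef_pos: [0.6027, -0.0281, 0.0939]
ee_rot: [0.0, 1.0, -0.032, 0.0]
contact_force: [-1.2, 0.4, 1.7]
opening: 0.0309
grip_force: 0.8
```

>>> {"method": "carry_out", "body": {"steps": [[0.007,0,0,0,0,0,0.3],[0.014,0,0,0,0,0,0.3],[0.02,0,0,0,0,0,0.3],[0.026,0,0,0,0,0,0.3],[0.032,0,0,0,0,0,0.3],[0.032,0,0,0,0,0,0.3],[0.032,0,0,0,0,0,0.3],[0.02,0,0,0,0,0,0.3],[0.0,0,-0.03,0,0,0,0.3],[0.0,0,-0.08,0,0,0,0.3]]}}

```text
clock: 5.15
eef_pos: [0.5987, -0.0274, 0.1717]
ee_rot: [-0.001, 0.999, -0.032, -0.005]
contact_force: [0.8, -0.2, 0.6]
opening: 0.0312
grip_force: 0.0
```

Run:
```python
from h import *
cap('wrist','w2.png')
print(togo([.5027,-.355,.2],90))
```

```text
(array([-0.0795,  0.3324, -0.0174]), np.float64(-1.634))
```

View pics/w2.png

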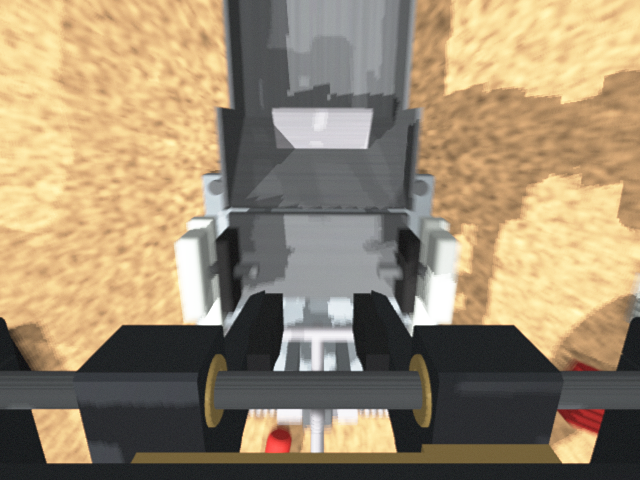

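The bracket has left the bed and lies at the foot of the chute (322,128). Next, the heat sink.

>>> {"method": "carry_out", "body": {"steps": [[-0.08,0.332,-0.03,0,0,-1.634,-1],[-0.08,0.332,-0.03,0,0,-1.634,-1],[-0.08,0.332,-0.03,0,0,-1.634,-1],[-0.08,0.332,-0.03,0,0,-1.634,-1],[-0.08,0.332,-0.03,0,0,-1.634,-1],[-0.08,0.332,-0.03,0,0,-1.634,-1],[-0.08,0.332,-0.03,0,0,-1.634,-1],[-0.08,0.332,-0.03,0,0,-1.634,-1],[-0.08,0.332,-0.03,0,0,-1.634,-1],[-0.08,0.332,-0.03,0,0,-1.634,-1]]}}

```text
clock: 6.2
eef_pos: [0.5009, -0.355, 0.2037]
ee_rot: [0.0, 0.77, 0.638, 0.0]
contact_force: [-0.5, -0.3, 0.8]
opening: 0.0883
grip_force: 0.0
```

Run:
```python
from h import *
print(togo([.5027,-.355,.15],90))
```

```text
(array([0.0004, 0.0018, 0.0537]), np.float64(-0.187))
```

>>> {"method": "carry_out", "body": {"steps": [[0,0.002,0.05,0,0,-0.187,-1],[0,0.002,0.05,0,0,-0.187,-1],[0,0.002,0.05,0,0,-0.187,-1],[0,0.002,0.05,0,0,-0.187,-1],[0,0.002,0.05,0,0,-0.187,-1],[0,0.002,0.05,0,0,-0.187,-1],[0,0.002,0.05,0,0,-0.187,-1],[0,0.002,0.05,0,0,-0.187,-1],[0,0.002,0.05,0,0,-0.187,-1],[0,0.002,0.05,0,0,-0.187,-1]]}}

```text
clock: 7.2
eef_pos: [0.5033, -0.3547, 0.1538]
ee_rot: [0.0, 0.709, 0.705, -0.0]
contact_force: [0.3, 0.5, 0.1]
opening: 0.088
grip_force: 0.0
```

Run:
```python
from h import *
import pickle
c=cap('wrist','w3.png');pickle.dump(c,open('w3.pkl','wb'))
s=env.observe();print(s['eef_pos'],ray(c,320,240))
for p in([.5277,-.315,.036],[.4777,-.315,.036],[.4777,-.395,.036],[.5277,-.395,.036]):print(px(c,np.array(p)).round(1))
```

```text
[ 0.50329032 -0.3547191   0.15376653] (array([ 0.50271244, -0.27506746,  0.30088243]), array([ 0.00467481, -0.29614283, -0.9551783 ]))
[352.8 183.9]
[283.3 184.2]
[286.6 286.1]
[350.3 285.9]
```

View pics/w3.png

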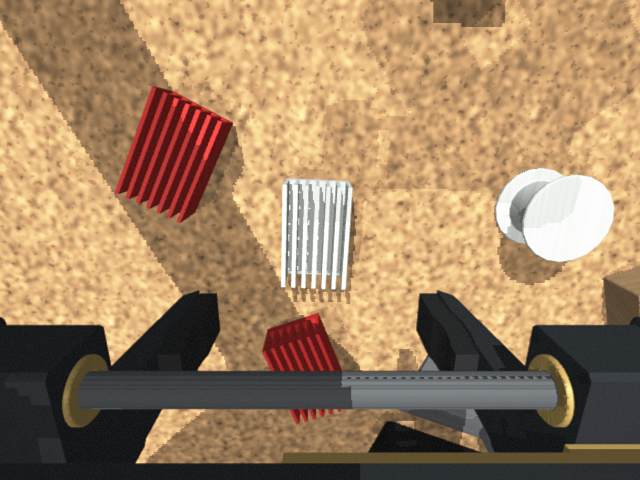

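The sink's top corners are at about (284,181), (351,182), (350,290) and (281,289), within 2 mm of the prediction and leaning about 1.4°. The fingers straddle it, clear of the red ones. Next I'll go down and grip.

>>> {"method": "carry_out", "body": {"steps": [[0,-0.0015,0.04,0,0,0.024,-1],[0,-0.0015,0.08,0,0,0.024,-1],[0,-0.0015,0.12,0,0,0.024,-1],[0,-0.0015,0.14,0,0,0.024,-1],[0,-0.0015,0.147,0,0,0.024,-1],[0,-0.0015,0.147,0,0,0.024,-1],[0,-0.0015,0.147,0,0,0.024,1],[0,-0.0015,0.147,0,0,0.024,1],[0,-0.0015,0.147,0,0,0.024,1],[0,-0.0015,0.147,0,0,0.024,1]], "squeeze": 25}}

```text
clock: 8.25
eef_pos: [0.502, -0.3549, 0.0075]
ee_rot: [0.001, 0.717, 0.697, -0.0]
contact_force: [0.3, -0.5, -0.6]
opening: 0.0585
grip_force: 0.0
```

>>> {"method": "carry_out", "body": {"steps": [[0,0,0,0,0,0,1],[0,0,0,0,0,0,1],[0,0,0,0,0,0,1],[0,0,0,0,0,0,1],[0,0,-0.02,0,0,0,1],[0,0,-0.05,0,0,0,1],[0,0,-0.09,0,0,0,1],[0,0,-0.13,0,0,0,1],[0,0,-0.165,0,0,0,1],[0,0,-0.165,0,0,0,1]]}}

```text
clock: 9.25
eef_pos: [0.503, -0.3558, 0.1763]
ee_rot: [0.004, 0.717, 0.697, 0.0]
contact_force: [-0.1, -0.3, -2.1]
opening: 0.0499
grip_force: 24.9
```

Run:
```python
from h import *
c=cap('wrist','w4.png')
print(env.observe()['eef_pos'],togo(hw(.12,0,.17),86.4))
```

```text
[ 0.50219078 -0.35505421  0.17315595] (array([0.33  , 0.0801, 0.0026]), np.float64(0.034))
```

View pics/w4.png

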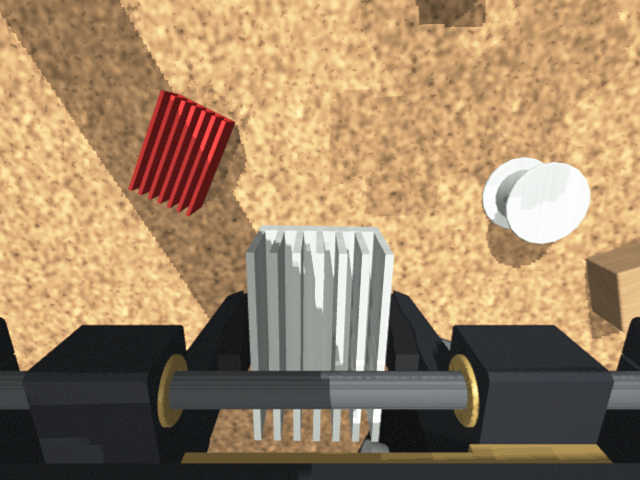

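The sink is held, with its top end corners at (247,252) and (390,252) and its far end at row 440. I'll work out its offset along the tool's x.

Run:
```python
from h import *
c=cap('wrist');e=env.observe()['eef_pos'];z=e[2]+.0285
for u,v in((247,252),(390,252),(258,440),(375,440)):print((pt(c,u,v,z)-e).round(4))
print(e,togo(hw(.12,0,.17),86.4))
```

```text
[-0.0238  0.0381  0.0285]
[0.0257 0.0367 0.0285]
[-0.0265 -0.0445  0.0285]
[ 0.0221 -0.046   0.0285]
[ 0.50157016 -0.35449191  0.17114531] (array([0.3294, 0.0807, 0.0013]), np.float64(0.034))
```

>>> {"method": "carry_out", "body": {"steps": [[0.03,0.007,0,0,0,0.034,1],[0.07,0.017,0,0,0,0.034,1],[0.11,0.027,0,0,0,0.034,1],[0.15,0.037,0,0,0,0.034,1],[0.19,0.047,0,0,0,0.034,1],[0.23,0.056,0,0,0,0.034,1],[0.27,0.065,0,0,0,0.034,1],[0.305,0.074,0,0,0,0.034,1],[0.325,0.079,0,0,0,0.034,1],[0.333,0.0805,0,0,0,0.034,1]]}}

```text
clock: 10.35
eef_pos: [0.5914, -0.0221, 0.1695]
ee_rot: [-0.002, 0.728, 0.685, -0.001]
contact_force: [0.7, -0.2, -2.1]
opening: 0.0499
grip_force: 24.9
```

>>> {"method": "carry_out", "body": {"steps": [[0,0,0,0,0,0,1],[0,0,0,0,0,0,1],[0,0,0,0,0,0,1],[0,0,0,0,0,0,1],[0,0,0.01,0,0,0,1],[0,0,0.02,0,0,0,1],[0,0,0.03,0,0,0,1],[0,0,0.03,0,0,0,1],[0,0,0.03,0,0,0,1],[0,0,0.03,0,0,0,1]]}}

```text
clock: 11.35
eef_pos: [0.5921, -0.0242, 0.1421]
ee_rot: [0.0, 0.729, 0.684, 0.0]
contact_force: [0.3, -1.1, -2.2]
opening: 0.0498
grip_force: 24.9
```

Run:
```python
from h import *
c=cap('wrist','w5.png')
e=env.observe()['eef_pos'];print(e,wh(e),togo(hw(.12,.004,.0925),86.4))
for y in(.04,-.04):
  print(px(c,hw(.12,y*1.3,.105)))
```

```text
[ 0.59211708 -0.02416962  0.14215   ] [0.12014187 0.00338082 0.14215   ] (array([ 0.0006, -0.0002,  0.0496]), np.float64(-0.0))
[319.47106728 190.32483269]
[319.12020954 366.31635356]
```

View pics/w5.png

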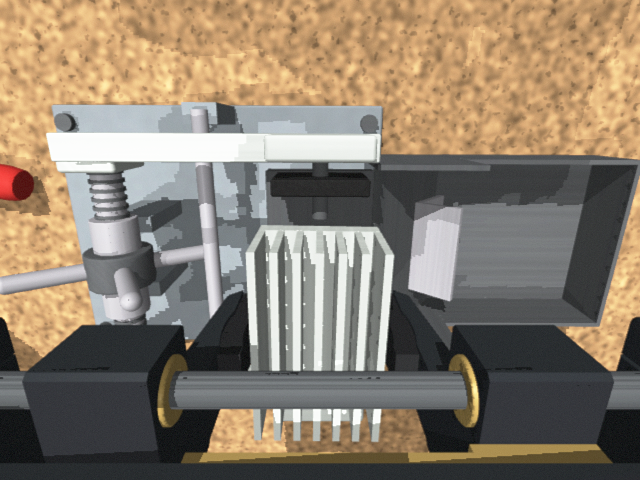

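Run:
```python
from h import *
import pickle
a=pickle.load(open('w1.pkl','rb'));c=cap('wrist')
for z in(.06,.07,.085,.095,.105,.12):print(z,wh(pt(a,262,187,z)).round(4),wh(pt(c,320,218,z)).round(4),'pad',wh(pt(a,243,187,z)).round(4),wh(pt(c,320,196,z)).round(4))
```

```text
0.06 [0.1127 0.0444 0.06  ] [0.1206 0.0266 0.06  ] pad [0.1127 0.0593 0.06  ] [0.1206 0.0408 0.06  ]
0.07 [0.1143 0.0429 0.07  ] [0.1206 0.0291 0.07  ] pad [0.1143 0.0572 0.07  ] [0.1205 0.0427 0.07  ]
0.085 [0.1166 0.0406 0.085 ] [0.1205 0.0328 0.085 ] pad [0.1166 0.0542 0.085 ] [0.1204 0.0454 0.085 ]
0.095 [0.1182 0.0391 0.095 ] [0.1204 0.0352 0.095 ] pad [0.1182 0.0522 0.095 ] [0.1204 0.0473 0.095 ]
0.105 [0.1198 0.0376 0.105 ] [0.1203 0.0377 0.105 ] pad [0.1198 0.0501 0.105 ] [0.1203 0.0491 0.105 ]
0.12 [0.1221 0.0354 0.12  ] [0.1202 0.0414 0.12  ] pad [0.1221 0.0471 0.12  ] [0.1202 0.0519 0.12  ]
```

>>> {"method": "carry_out", "body": {"steps": [[0,0,0.01,0,0,0,1],[0,0,0.02,0,0,0,1],[0,0,0.025,0,0,0,1],[0,0,0.028,0,0,0,1],[0,0,0.031,0,0,0,1],[0,0,0.034,0,0,0,1],[0,0,0.036,0,0,0,1],[0,0,0.036,0,0,0,1],[0,0,0.036,0,0,0,1],[0,0,0.036,0,0,0,1]]}}

```text
clock: 12.45
eef_pos: [0.592, -0.0242, 0.106]
ee_rot: [0.0, 0.729, 0.684, 0.0]
contact_force: [-0.0, -0.2, -2.3]
opening: 0.0497
grip_force: 24.9
```

>>> {"method": "carry_out", "body": {"steps": [[0,0,0.003,0,0,0,1],[0,0,0.006,0,0,0,1],[0,0,0.009,0,0,0,1],[0,0,0.0105,0,0,0,1],[0,0,0.0115,0,0,0,1],[0,0,0.0125,0,0,0,1],[0,0,0.013,0,0,0,1],[0,0,0.013,0,0,0,1],[0,0,0.013,0,0,0,1],[0,0,0.013,0,0,0,1]]}}

```text
clock: 13.45
eef_pos: [0.5919, -0.0242, 0.0928]
ee_rot: [0.0, 0.729, 0.684, 0.0]
contact_force: [0.5, 0.0, -2.0]
opening: 0.0497
grip_force: 24.9
```

>>> {"method": "carry_out", "body": {"steps": [[0,0,0.001,0,0,0,1],[0,0,0.001,0,0,0,1],[0,0,0.002,0,0,0,1],[0,0,0.002,0,0,0,1],[0,0,0.002,0,0,0,1],[0,0,0.002,0,0,0,1],[0,0,0.002,0,0,0,1],[0,0,0.002,0,0,0,1],[0,0,0.002,0,0,0,1],[0,0,0.002,0,0,0,1]]}}

```text
clock: 14.45
eef_pos: [0.592, -0.0242, 0.0921]
ee_rot: [0.001, 0.729, 0.685, 0.0]
contact_force: [-3.0, 1.1, 10.1]
opening: 0.05
grip_force: 24.9
```

>>> {"method": "carry_out", "body": {"steps": [[0,0,0,0,0,0,-0.5],[0,0,0,0,0,0,-0.5],[0,0,0,0,0,0,-0.5],[0,0,0,0,0,0,-0.5],[0,0,0,0,0,0,-0.5],[0,0,-0.02,0,0,0,-0.5],[0,0,-0.05,0,0,0,-0.5],[0,0,-0.09,0,0,0,-0.5],[0,0,-0.12,0,0,0,-0.5],[0,0,-0.13,0,0,0,-0.5]]}}

```text
clock: 15.45
eef_pos: [0.5927, -0.0243, 0.2239]
ee_rot: [0.002, 0.729, 0.685, 0.001]
contact_force: [0.5, -0.1, -0.1]
opening: 0.066
grip_force: 0.0
```

Run:
```python
from h import *
c=cap('wrist','w6.png')
e=env.observe()['eef_pos'];print(e)
print([px(c,hw(.12+a,b,.121)).round(1).tolist() for a,b in((-.025,.04),(.025,.04),(.025,-.04),(-.025,-.04))])
print(togo(hw(-.035,0,.2),-3.6))
```

```text
[ 0.59265305 -0.02430956  0.22359005]
[[280.7, 191.4], [353.9, 191.4], [350.7, 297.6], [283.9, 297.7]]
(array([-0.0033, -0.1558,  0.0229]), np.float64(1.571))
```

View pics/w6.png

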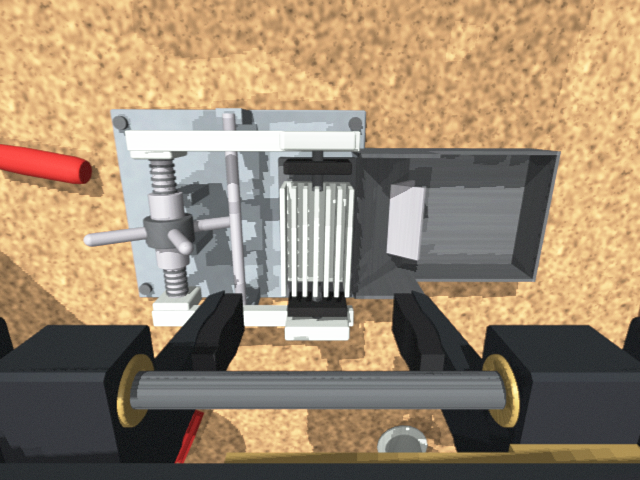

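The sink stands square between the pads, corners about (282,185) to (352,300), and the bracket rests at the foot of the chute (405,222). The spokes are still at sleeve about 0. Next, behind the vertical spoke.

>>> {"method": "carry_out", "body": {"steps": [[-0.003,-0.156,0.0,0,0,1.571,1],[-0.003,-0.156,0.0,0,0,1.571,1],[-0.003,-0.156,0.0,0,0,1.571,1],[-0.003,-0.156,0.0,0,0,1.571,1],[-0.003,-0.156,0.0,0,0,1.571,1],[-0.003,-0.156,0.0,0,0,1.571,1],[-0.003,-0.156,0.0,0,0,1.571,1],[-0.003,-0.156,0.0,0,0,1.571,1],[-0.003,-0.156,0.0,0,0,1.571,1],[-0.003,-0.156,0.0,0,0,1.571,1]]}}

```text
clock: 16.5
eef_pos: [0.4354, -0.0172, 0.2192]
ee_rot: [-0.0, 1.0, 0.001, -0.001]
contact_force: [-0.1, -0.0, 0.3]
opening: 0.0005
grip_force: 0.0
```

>>> {"method": "carry_out", "body": {"steps": [[0,0,0,0,0,0.1,1],[0,0,0,0,0,0.1,1],[0,0,0,0,0,0.1,1],[0,0,0,0,0,0.1,1],[0,0,0,0,0,0.1,1],[0,0,0,0,0,0.1,1],[0,0,0,0,0,0.1,1],[0,0,0,0,0,0.1,1],[0,0,0,0,0,0.1,1],[0,0,0,0,0,0.1,1]]}}

```text
clock: 17.5
eef_pos: [0.436, -0.0174, 0.2208]
ee_rot: [-0.0, 0.999, -0.046, 0.0]
contact_force: [-1.1, -0.1, 0.1]
opening: 0.0004
grip_force: 0.0
```

Run:
```python
from h import *
s=env.observe();print(wh(s['eef_pos']),s['opening'],togo(hw(-.035,0,.12),-3.6))
```

```text
[-0.03606799  0.00038314  0.22077496] 0.00039551808055317565 (array([0.0011, 0.0004, 0.1008]), np.float64(-0.029))
```

>>> {"method": "carry_out", "body": {"steps": [[0,0,0.04,0,0,-0.029,1],[0,0,0.08,0,0,-0.029,1],[0,0,0.1,0,0,-0.029,1],[0,0,0.1,0,0,-0.029,1],[0,0,0.1,0,0,-0.029,1],[0.005,0,0.1,0,0,-0.029,1],[0.01,0,0.1,0,0,-0.029,1],[0.015,0,0.1,0,0,-0.029,1],[0.02,0,0.1,0,0,-0.029,1],[0.022,0,0.1,0,0,-0.029,1]]}}

```text
clock: 18.5
eef_pos: [0.4586, -0.0195, 0.1209]
ee_rot: [0.0, 1.0, -0.032, 0.0]
contact_force: [-0.3, 0.2, -0.3]
opening: 0.0003
grip_force: 0.0
```

>>> {"method": "carry_out", "body": {"steps": [[0.005,0,0,0,0,0,1],[0.01,0,0.001,0,0,0,1],[0.016,0,0.001,0,0,0,1],[0.021,0,0.002,0,0,0,1],[0.026,0,0.005,0,0,0,1],[0.031,0,0.008,0,0,0,1],[0.035,0,0.012,0,0,0,1],[0.039,0,0.016,0,0,0,1],[0.043,0,0.02,0,0,0,1],[0.045,0,0.023,0,0,0,1]]}}

```text
clock: 19.5
eef_pos: [0.5025, -0.0221, 0.097]
ee_rot: [-0.0, 1.0, -0.032, -0.001]
contact_force: [-2.7, -0.4, 2.6]
opening: 0.0005
grip_force: 1.5
```

>>> {"method": "carry_out", "body": {"steps": [[0.001,0,0.001,0,0,0,1],[0.001,0,0.001,0,0,0,1],[0.001,0,0.001,0,0,0,1],[-0.002,0,0,0,0,0,1],[-0.004,0,-0.02,0,0,0,1],[-0.004,0,-0.06,0,0,0,1],[-0.05,0,-0.08,0,0,0,1],[-0.095,0,-0.08,0,0,0,1],[-0.095,0,-0.08,0,0,0,1],[-0.095,0,-0.08,0,0,0,1]]}}

```text
clock: 20.5
eef_pos: [0.408, -0.0163, 0.1784]
ee_rot: [0.0, 0.999, -0.032, 0.001]
contact_force: [1.0, 0.2, 0.2]
opening: 0.0006
grip_force: 0.0
```

Run:
```python
from h import *
s=env.observe();e=s['eef_pos'];print(wh(e))
c=cap('wrist','w7.png');t=cap('top','t2.png')
hub=hw(0,0,.08)
for ph in(40,50,60,70,80):
    a=np.radians(ph);print(ph,[px(k,hw(.06*np.sin(b),0,.08+.06*np.cos(b))).round(0).tolist() for k in(c,t) for b in(a,a-np.pi/2,a-np.pi)])
# zoomed montage of wrist hub zone and top hub zone
u,v=px(t,hub).astype(int);A=cv2.resize(t['frame'][v-40:v+40,u-40:u+40],(400,400))
B=c['frame'][80:480,120:520]
cv2.imwrite('pics/m.png',np.hstack([A,B])[:,:,::-1]);print(u,v)
```

```text
[-0.0641345  -0.00032243  0.1783939 ]
40 [[319.0, 73.0], [319.0, 232.0], [318.0, 194.0], [303.0, 260.0], [301.0, 299.0], [302.0, 293.0]]
50 [[319.0, 59.0], [319.0, 223.0], [318.0, 205.0], [303.0, 256.0], [301.0, 296.0], [302.0, 297.0]]
60 [[319.0, 49.0], [319.0, 210.0], [318.0, 215.0], [303.0, 254.0], [301.0, 292.0], [301.0, 300.0]]
70 [[319.0, 44.0], [319.0, 194.0], [319.0, 224.0], [303.0, 252.0], [301.0, 287.0], [301.0, 302.0]]
80 [[319.0, 42.0], [319.0, 175.0], [319.0, 231.0], [304.0, 251.0], [301.0, 283.0], [301.0, 303.0]]
302 277
```

View pics/m.png

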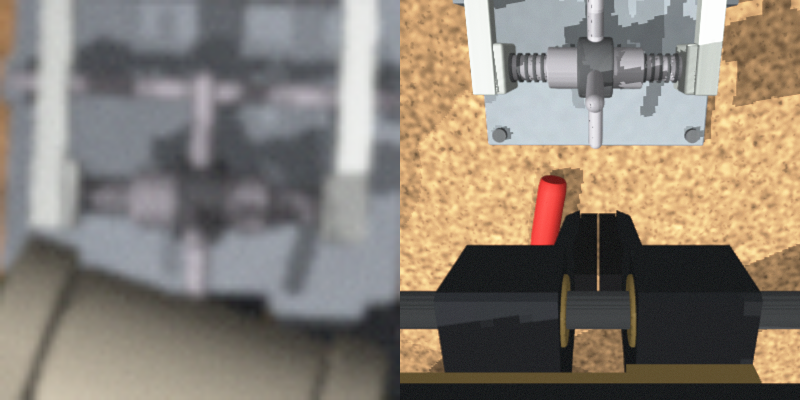

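The rear spoke's tip (595,103) and the lower spoke's end (595,145) in the right half match a sleeve angle of about 70°. Now the second push.

>>> {"method": "carry_out", "body": {"steps": [[0.014,0,0.03,0,0,0,1],[0.014,0,0.0575,0,0,0,1],[0.014,0,0.0575,0,0,0,1],[0.018,0,0.0575,0,0,0,1],[0.024,0,0.0575,0,0,0,1],[0.03,0,0.0575,0,0,0,1],[0.036,0,0.0575,0,0,0,1],[0.042,0,0.0575,0,0,0,1],[0.048,0,0.0575,0,0,0,1],[0.051,0,0.0575,0,0,0,1]]}}

```text
clock: 21.6
eef_pos: [0.4594, -0.0195, 0.1203]
ee_rot: [0.0, 1.0, -0.032, -0.0]
contact_force: [-3.0, -0.6, 2.7]
opening: 0.0003
grip_force: 1.5
```

>>> {"method": "carry_out", "body": {"steps": [[0.005,0,0,0,0,0,1],[0.01,0,0.001,0,0,0,1],[0.016,0,0.001,0,0,0,1],[0.021,0,0.002,0,0,0,1],[0.026,0,0.005,0,0,0,1],[0.031,0,0.008,0,0,0,1],[0.035,0,0.012,0,0,0,1],[0.039,0,0.016,0,0,0,1],[0.043,0,0.02,0,0,0,1],[0.045,0,0.023,0,0,0,1]]}}

```text
clock: 22.6
eef_pos: [0.5042, -0.0223, 0.0968]
ee_rot: [-0.0, 1.0, -0.032, -0.0]
contact_force: [-3.4, 0.6, 2.4]
opening: 0.0006
grip_force: 1.6
```

>>> {"method": "carry_out", "body": {"steps": [[0.001,0,0.001,0,0,0,1],[0.001,0,0.001,0,0,0,1],[0.001,0,0.001,0,0,0,1],[-0.002,0,0,0,0,0,1],[-0.004,0,-0.02,0,0,0,1],[-0.004,0,-0.06,0,0,0,1],[-0.05,0,-0.08,0,0,0,1],[-0.095,0,-0.08,0,0,0,1],[-0.095,0,-0.08,0,0,0,1],[-0.095,0,-0.08,0,0,0,1]]}}

```text
clock: 23.6
eef_pos: [0.409, -0.0164, 0.1779]
ee_rot: [0.0, 0.999, -0.032, 0.001]
contact_force: [-0.2, -0.6, -0.4]
opening: 0.0002
grip_force: 0.0
```

>>> {"method": "carry_out", "body": {"steps": [[0.014,0,0.03,0,0,0,1],[0.014,0,0.0575,0,0,0,1],[0.014,0,0.0575,0,0,0,1],[0.018,0,0.0575,0,0,0,1],[0.024,0,0.0575,0,0,0,1],[0.03,0,0.0575,0,0,0,1],[0.036,0,0.0575,0,0,0,1],[0.042,0,0.0575,0,0,0,1],[0.048,0,0.0575,0,0,0,1],[0.051,0,0.0575,0,0,0,1]]}}

```text
clock: 24.6
eef_pos: [0.4603, -0.0195, 0.1198]
ee_rot: [-0.0, 1.0, -0.032, -0.0]
contact_force: [-4.2, 0.0, 3.6]
opening: -0.0
grip_force: 2.0
```

>>> {"method": "carry_out", "body": {"steps": [[0.001,0,0,0,0,0,1],[0.002,0,0,0,0,0,1],[0.003,0,0,0,0,0,1],[0.004,0,0,0,0,0,1],[0.005,0,0,0,0,0,1],[0.006,0,0,0,0,0,1],[0.007,0,0,0,0,0,1],[0.007,0,0,0,0,0,1],[0.007,0,0,0,0,0,1],[0.007,0,0,0,0,0,1]]}}

```text
clock: 25.6
eef_pos: [0.467, -0.02, 0.1197]
ee_rot: [-0.0, 1.0, -0.032, 0.0]
contact_force: [-2.6, 0.7, 2.6]
opening: 0.0003
grip_force: 1.6
```

>>> {"method": "carry_out", "body": {"steps": [[0.001,0,0,0,0,0,1],[0.001,0,0,0,0,0,1],[0.002,0,0,0,0,0,1],[0.002,0,0,0,0,0,1],[0.003,0,0,0,0,0,1],[0.003,0,0,0,0,0,1],[0.003,0,0,0,0,0,1],[0.003,0,0,0,0,0,1],[0.003,0,0,0,0,0,1],[0.003,0,0,0,0,0,1]]}}

```text
clock: 26.6
eef_pos: [0.4699, -0.0201, 0.1197]
ee_rot: [-0.0, 1.0, -0.032, -0.0]
contact_force: [-3.0, 0.0, 0.8]
opening: 0.0006
grip_force: 1.7
```

>>> {"method": "carry_out", "body": {"steps": [[0.001,0,0,0,0,0,1],[0.001,0,0,0,0,0,1],[0.002,0,0,0,0,0,1],[0.002,0,0,0,0,0,1],[0.003,0,0,0,0,0,1],[0.003,0,0,0,0,0,1],[0.003,0,0,0,0,0,1],[0.003,0,0,0,0,0,1],[0.003,0,0,0,0,0,1],[0.003,0,0,0,0,0,1]]}}

```text
clock: 27.6
eef_pos: [0.4707, -0.02, 0.1194]
ee_rot: [-0.0, 1.0, -0.031, -0.003]
contact_force: [-13.3, -1.0, 6.2]
opening: 0.0005
grip_force: 7.2
```

The sleeve is at its stop: force jumped to 13 N and the fingers no longer advance. I'll withdraw and check.

>>> {"method": "carry_out", "body": {"steps": [[-0.005,0,0,0,0,0,1],[-0.015,0,0,0,0,0,1],[-0.025,0,-0.01,0,0,0,1],[-0.03,0,-0.05,0,0,0,1],[-0.03,0,-0.09,0,0,0,1],[0.0,0,-0.11,0,0,0,1],[0.03,0,-0.12,0,0,0,1],[0.04,0,-0.12,0,0,0,1],[0.04,0,-0.12,0,0,0,1],[0.04,0,-0.12,0,0,0,1]]}}

```text
clock: 28.6
eef_pos: [0.5115, -0.0226, 0.239]
ee_rot: [-0.0, 1.0, -0.032, -0.001]
contact_force: [0.1, 0.2, 0.3]
opening: 0.0004
grip_force: 0.0
```

Run:
```python
from h import *
c=cap('wrist','w8.png');f=c['frame']
a=px(c,hw(.12,0,.121));print(a)
g=cv2.cvtColor(f,cv2.COLOR_RGB2HSV);u,v=a.astype(int)
m=((g[:,:,2]>140)&(g[:,:,1]<50)).astype(np.uint8)
w=np.zeros_like(m);w[v-60:v+60,u-75:u+75]=1;m=cv2.morphologyEx(m*w,cv2.MORPH_CLOSE,np.ones((5,5)))
k=max(cv2.findContours(m,0,2)[0],key=cv2.contourArea);r=cv2.minAreaRect(k);print(r)
for p in cv2.boxPoints(r):print(p,wh(pt(c,*p,.121)).round(4))
for b in(.195,):
  for k in range(4):
    t=3.4+k*np.pi/2;P=hw(.06*np.sin(t),0,.08+.06*np.cos(t));q=px(c,P);x,y=q.astype(int)
    print(k,q.round(0),f[y,x] if 0<=y<480 else None)
print(env.observe()['contact_force'])
```

```text
[319.05171657 120.92201646]
((318.5, 128.5), (101.0, 149.0), 90.0)
[244.  78.] [0.147  0.0497 0.121 ]
[393.  78.] [ 0.147  -0.0489  0.121 ]
[393. 179.] [ 0.0805 -0.0531  0.121 ]
[244. 179.] [0.0804 0.0538 0.121 ]
0 [319. 257.] [ 98 100 102]
1 [319. 330.] [112 112 114]
2 [319. 272.] [190 187 192]
3 [319. 196.] [148 157 161]
[ 0.53996444 -0.58094569  0.55815015]
```

Run:
```python
from h import *
f=cv2.imread('pics/w8.png',0).astype(int);c=cap('wrist')
for v in(95,120,140):print(v,f[v-2:v+3,225:415:4].mean(0).astype(int).tolist())
print('col',f[60:200:4,300:340].mean(1).astype(int).tolist())
print('spoke col',f[180:350:5,317:321].mean(1).astype(int).tolist())
print('spoke side',f[180:350:5,335:340].mean(1).astype(int).tolist())
for y in(.037,.04,.045):print(y,px(c,hw(.12,y,.121)),px(c,hw(.12,-y,.121)))
for x in(.095,.145):print(x,px(c,hw(x,0,.121)))
for d in(2.8,3.0,3.2,3.4):
    t=d-np.pi;print(d,px(c,hw(.06*np.sin(t),0,.08+.06*np.cos(t))))
```

```text
95 [247, 245, 245, 129, 90, 92, 44, 44, 149, 156, 209, 209, 206, 206, 205, 206, 201, 201, 202, 202, 197, 197, 197, 195, 194, 194, 194, 190, 190, 190, 189, 183, 184, 183, 183, 179, 180, 79, 68, 51, 49, 147, 157, 253, 253, 253, 253, 150]
120 [247, 247, 245, 199, 92, 65, 46, 44, 79, 182, 181, 172, 172, 173, 174, 203, 207, 213, 214, 209, 217, 208, 208, 202, 218, 197, 194, 197, 193, 192, 190, 150, 124, 125, 116, 121, 115, 103, 50, 52, 48, 65, 190, 254, 254, 253, 252, 134]
140 [250, 248, 244, 237, 95, 98, 46, 45, 42, 17, 147, 148, 149, 149, 151, 151, 152, 160, 153, 153, 153, 158, 157, 155, 177, 156, 158, 158, 165, 157, 158, 157, 158, 157, 159, 160, 74, 54, 54, 50, 81, 96, 246, 254, 254, 253, 207, 144]
col [80, 81, 80, 68, 61, 61, 247, 155, 159, 235, 237, 165, 209, 251, 158, 194, 251, 161, 166, 246, 156, 151, 243, 162, 205, 207, 162, 159, 133, 130, 113, 128, 162, 163, 159]
spoke col [102, 133, 157, 157, 169, 189, 188, 188, 187, 185, 186, 186, 185, 52, 70, 92, 67, 73, 149, 202, 125, 139, 181, 75, 75, 75, 76, 75, 75, 72, 73, 73, 87, 75]
spoke side [130, 134, 135, 161, 127, 233, 142, 103, 104, 104, 75, 74, 74, 97, 85, 109, 172, 224, 233, 227, 205, 208, 162, 48, 26, 25, 24, 23, 24, 25, 24, 24, 23, 23]
0.037 [264.98814409 120.8974242 ] [373.06025027 120.92624568]
0.04 [260.60706724 120.89625583] [377.44177664 120.92741418]
0.045 [253.30531142 120.89430854] [384.74435952 120.92936168]
0.095 [318.97496359 158.23847054]
0.145 [319.07375633  81.25555114]
2.8 [318.83858404 314.70641826]
3.0 [318.86771108 302.63651415]
3.2 [318.8895833  288.19593957]
3.4 [318.90243679 272.22258726]
```

Both pads sit directly against the sink ends (columns 260 and 376), the sink is centred in x, and the spoke tip at row 272 matches a sleeve angle of 3.4.

```bash
python3 -c "
from h import *
print(env.hand_in())"
```

```text
the job is handed in; nothing more can be done
None
```

I handed the job in at about 29 s, with no verdict returned: the bracket lay at the foot of the chute when last seen, the heat sink is on the bed with both pads against it, the sleeve is at its stop, the arm is clear, and I saw no contact with the case, tin or spool.

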